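Shut the dish incubator and hold its recessed reset

TASK

The dishes are loaded: first slide the incubator's open drawer gently and fully home. Then take the orange-handled stylus out of its stand and, keeping it gripped and roughly upright, reach its steel tip down through the yellow-ringed hole in the incubator's top and press the recessed red reset button fully down. Finish while still holding the button down with the stylus in the gripper, drawer shut, the vial, bottle, dishes, tip box and cup on the bench left alone.

Things in the scene. Friction and masses are not known exactly. Their poses are not given: they have to be found in the camera images.
- incubator: White benchtop incubator, fixed to the bench: 200 deep (its x) x 220 wide (its y) x 120 high. Origin: centre of its underside, on the bench; its own +x points from the front (drawer side, roughly towards the robot) to the back, +y to its left seen from the robot, z up. Its flat top (z = 120) carries a display and vents, under 3 mm high.
- incubator_drawer (a joint): Drawer in the incubator's front with a blue front panel, holding four dishes. Opening in m: 0 = fully home, at most 0.10; starts 0.055 to 0.09 open. It slides along the incubator's own x (closing = +x), needs about 2 to 4 N to push, stays where it is left and meets a hard stop at 0. The panel is 216 wide, spans z = 24 to 114 mm above the bench, 14 thick.
- drawer_handle (a point): Middle of the drawer's steel bar handle (moves with the drawer): bar 10 thick, 110 long along the incubator's y, 85 mm above the bench, its axis 25 mm in front of the panel's front face, on two posts 90 apart. With the drawer shut this point is at (-140, 0, 85) in the incubator's frame.
- reset_hole (a point): Centre of the mouth of the reset hole, on the top surface (120 mm above the bench) at (-45, +60, 120) in the incubator's frame. Round vertical hole, 14 in diameter, 22 deep down to the red button, with a thin yellow ring around it standing 1.3 mm proud.
- reset_button (a joint): Red spring button at the bottom of the reset hole, cap 12 in diameter. Travel in m: 0 = up, 0.006 = fully down (hard stop). Takes about 2 N to start and 6 N to be fully down; springs back when let go.
- reset_button_top (a point): Centre of the top face of the red button (moves with it): 22 mm below the hole's mouth when up, 28 mm when fully down.
- stylus: Stylus, 135 long, 50 g or so: steel shaft 6 in diameter with a round tip, from the tip to 65 mm above it, then a round orange handle 16 in diameter and 70 long (65 to 135 mm above the tip). Origin: the tip; own z runs from the tip up to the handle's end. Starts upright in its stand, tip about 5 mm above the bench, handle resting on the stand's top.
- stylus_grip (a point): Middle of the stylus handle, on its axis, 100 mm above the tip (105 mm above the bench at the start).
- stylus_stand: Aluminium stand fixed to the bench, 60 x 60 x 70 high, with a vertical through hole, 9 in diameter, in the middle of its top, in which the stylus shaft stands; the stylus must rise 65 mm to come out. Origin: centre of its underside. It may be on either side of the incubator.
- vial: Glass vial with white cap, 22 diameter x 66 high, standing in a blue block 70 x 70 x 40 high fixed to the bench; it stands 36 mm out of the block. Bystander. Origin: centre of its underside.
- medium_bottle: Amber bottle, 60 diameter x 130 high. Bystander. Origin: centre of its underside.
- dish_stack: Stack of three clear dishes in one piece, 62 diameter x 42 high. Bystander. Origin: centre of its underside.
- tip_box: Blue pipette-tip box with white lid, 85 x 120 x 57 high. Bystander. Origin: centre of its underside.
- sample_cup: White cup, 68 diameter x 60 high. Bystander. Origin: centre of its underside.

How it is judged:
By the outcome, as a careful person would: the job done as asked, in the order asked, and still so for the second after the job is handed in, while the arm keeps its last pose, push and grip.
It also fails if it takes over 58 s, if anything falls off the work surface, if the arm or the gripper's body presses on something with over 40 N, if the wrist force passes 120 N, or if a joint passes its speed limit or range.

ROBOT

A 6-joint arm with a two-finger parallel gripper is mounted at the origin on the work surface. World frame = base frame: x ahead of the robot, y to its left, z up, the work surface at z = 0. Lengths are in mm, angles in degrees, forces in N, time in s.
With the tool pointing down it reaches from about 350 to 775 mm from the base axis. Payload 7.3 kg.
Tool frame: the origin (TCP) lies at the very end of the fingers, on their centre line; the grasp point (between the pads) lies 19 mm behind it; z points along the fingers, y is the line along which they close (so a half turn about z gives the same grasp; the last joint's range is limited). The gripper opens to 92 mm and grips with 3 to 60 N. Pads are 19 mm wide; open, the fingers measure 130 mm over their backs; the gripper's body (75 mm by 190 mm) begins 47 mm behind the grasp point.
Start: joints at [66.578, 19.595, 87.324, -0, 73.075, -8.365], TCP at [136.372, 506.999, 226.741] pointing down, gripper open.
Joint ranges: [-145.02, 145.02], [-44.19, 115.74], [2.07, 154.8], [-57.11, 237.11], [16.16, 152.29], [-177.93, 177.93]. Speed limits (degrees/s): [147.25, 147.25, 180, 180, 180, 180].

INTERFACE

Orientations are given as a 3x3 rotation matrix whose columns are the frame's x, y, z axes.
In Python, from station import get_obs, snapshot, finish_job, boxes_of, masks_of, spot_point gives the robot as it stands.
- The arm moves only by the shell command python3 -m crank 'ROWS' [OPENING] [FORCE]. ROWS is JSON, a list of rows, each a list of 4 numbers: the shift along the tool's x, y, z in cm, then the turn about the tool's z in rad. A call has 1 to 5 rows; each row shifts and turns the commanded pose from where the row before left it, along the tool's axes as they then stand; what a row does not reach is not made up. A row lasts 1/8 s, in which the tool goes at most 62.5 mm and 10.7 degrees, less where a joint would pass 70% of its speed; a pose out of reach is approached as far as the arm can. A call with a gripper value outside its range is refused whole. OPENING is the finger opening in cm, from 0 to 9.18, set as the call begins (- or left out, the last holds). The fingers move at their own pace and stop on an object; FORCE is the grip in N (left out, the last holds). Time passes only in rows, so rows that do not move let the fingers close. It gives the time, the measured TCP pose, the force, the opening and the grip force at its end, in the units of the state.
- get_obs(): the state, without advancing time (a new reading comes with each control period).
- snapshot(name): name is "scene" or "side" or "wrist"; returns a dict with "image" (420x560x3 uint8, blue, green, red), "mtx" (3x3 intrinsics, pixels), "position" and "orientation" of the camera in the world. Camera axes: x right, y down, z forward; pixel columns grow to the right and rows downward; lengths in mm; the calibration is good to about 2 mm. The wrist camera is an equidistant fisheye: a pixel r from the principal point sees the ray r / f radians off the axis. A picture is of the moment at which its call begins. There is no depth.
- finish_job(): hands the job in; it is judged then, once.
Trained networks look in a picture, given as the dict that the camera call returned (one of the last four; its "shot" number tells which), for a name from the list of things; names that differ only in an ending like _2 or _b are one class to them, and where a whole thing is asked for, a point or a joint stands for the part that bears it (a point fixed in the world has none). Each returns a list of dicts, best first, with "p" (0 to 1); they miss things now and then, are a little off and sometimes report something else, mostly with a low value. They report only what shows in the picture. A call takes as long as a camera call.
- boxes_of(thing, picture): "xy" ([column, row] in pixels, amid what is visible of it).
- masks_of(thing, picture): "mask" (420x560 bool, what is visible of it) and "xy" ([column, row] in pixels, amid what is visible of it).
- spot_point(thing, picture): "xy" ([column, row] in pixels: a listed point, or the origin of a listed thing).
The state is a dict: "time": time; "joint_pos": joint angles; "qd": joint speeds; "joint_efforts": joint torques, N m; "position": TCP position; "ee_rot": TCP orientation; "ft_force": force on the tool from outside, world axes, zero at the start; "ft_torque": the same for the moment, N m; "grip_width": finger opening in mm; "gripper_force": force on a finger pad.
Only numpy, scipy, OpenCV 4.12 (cv2) and the standard library are available. Lean on these libraries where they do the work, as an engineer would, in place of code of your own. Each camera call takes 0.05 s, during which the arm holds its last target. There are 200 camera calls.

## Working session

There is one attempt and no reset: what is moved stays moved. The work goes in short steps, Python scripts to look and compute and a shell command to move; the robot and the scene stay as the last step left them, time stands still between calls to the robot, and variables do not carry over. Pictures are saved under pics/ and viewed, at most 10 in all, crops included, and the job is handed in when it is done.

```bash
mkdir -p pics; ls; cat > h.py <<'E'
import numpy as np, cv2
from station import *
def ray(s,xy):
    K=np.array(s["mtx"]);R=np.array(s["orientation"]);x=(xy[0]-K[0,2])/K[0,0];y=(xy[1]-K[1,2])/K[1,1]
    return np.array(s["position"],float),R@(lambda d:d/np.linalg.norm(d))(np.array([x,y,1.]))
def rayf(s,xy):
    K=np.array(s["mtx"]);R=np.array(s["orientation"]);v=np.array([(xy[0]-K[0,2])/K[0,0],(xy[1]-K[1,2])/K[1,1]]);t=np.linalg.norm(v)
    u=v/max(t,1e-9)
    return np.array(s["position"],float),R@np.array([u[0]*np.sin(t),u[1]*np.sin(t),np.cos(t)])
def atz(s,xy,z,f=None):
    p,d=(rayf if f else ray)(s,xy); return p+d*(z-p[2])/d[2]
def tri(rs):
    A=np.zeros((3,3));b=np.zeros(3)
    for p,d in rs:
        M=np.eye(3)-np.outer(d,d);A+=M;b+=M@p
    X=np.linalg.solve(A,b)
    return X,[float(np.linalg.norm((np.eye(3)-np.outer(d,d))@(X-p))) for p,d in rs]
E
cat > a.py <<'E'
from h import *
np.set_printoptions(precision=1,suppress=True)
o=get_obs();print(o["position"],o["ee_rot"],o["time"])
S={n:snapshot(n) for n in("scene","side","wrist")}
for n in S: cv2.imwrite(f"pics/{n}0.png",S[n]["image"]);print(n,np.array(S[n]["position"]),np.array(S[n]["mtx"])[0])
for t,z in [("drawer_handle",85),("reset_hole",120),("stylus_grip",105),("stylus",5),("stylus_stand",0),("incubator",0),("vial",26),("medium_bottle",0),("dish_stack",0),("tip_box",0),("sample_cup",0)]:
    for n in S:
        r=spot_point(t,S[n])[:1]
        if r: print(t,n,round(r[0]["p"],2),np.array(r[0]["xy"]),atz(S[n],r[0]["xy"],z,n=="wrist")[:2])
cv2.imwrite("pics/both0.png",cv2.resize(np.hstack([S["scene"]["image"],S["side"]["image"]]),(800,300)))
E
python3 a.py
```

```text
pics
[136.2 506.6 226.1] [[-1.   0.3 -0. ]
 [ 0.3  1.  -0. ]
 [ 0.  -0.  -1. ]] 0.0
scene [1098.6  533.   811.5] [410.2   0.  277.9]
side [ 252.4 -663.2  809. ] [416.5   0.  282.7]
wrist [ 59.8 527.1 384. ] [325.2   0.  282.5]
drawer_handle scene 0.57 [264.2 183.9] [ 489.9 -112.2]
drawer_handle side 0.75 [293.  256.1] [ 488.5 -115.8]
reset_hole scene 0.87 [242.4 221. ] [653.9 -17.4]
reset_hole side 0.87 [341.1 196.4] [658.6 -11.7]
stylus_grip scene 0.67 [215.8 253.9] [757.6   7.1]
stylus_grip side 0.49 [356.9 321.1] [ 534.  -322.7]
stylus_stand scene 0.8 [207.7 183.5] [ 541.5 -313.7]
stylus_stand side 0.8 [353.  346.8] [ 539.4 -322.2]
stylus_stand wrist 0.5 [ 28.1 409.2] [ 531.9 -307. ]
incubator scene 0.69 [214.2 254.3] [710.7 -72.9]
incubator side 0.83 [362.5 241.5] [701.4 -72.9]
vial scene 0.56 [162.7 194.8] [ 684.4 -338.4]
vial side 0.4 [242.2 161.6] [505.5 330.6]
medium_bottle scene 0.71 [362.4 366.9] [689.  381.3]
dish_stack scene 0.64 [397.9 247.4] [353.2 253.3]
dish_stack wrist 0.61 [160.4 349.9] [349.4 242.4]
tip_box scene 0.97 [156.3 192.7] [ 678.8 -389.2]
tip_box side 0.74 [424.2 349.8] [ 672.9 -382.2]
sample_cup scene 0.89 [262.3 164.1] [ 351.5 -266. ]
sample_cup side 0.78 [264.8 354.5] [ 363.  -270.6]
sample_cup wrist 0.29 [161.6 349. ] [347.8 245.6]
```

View pics/scene0.png

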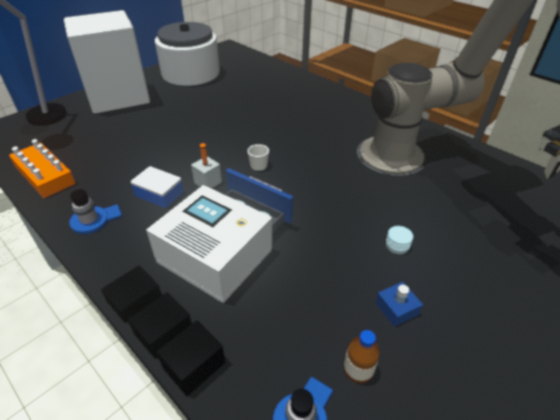

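View pics/side0.png

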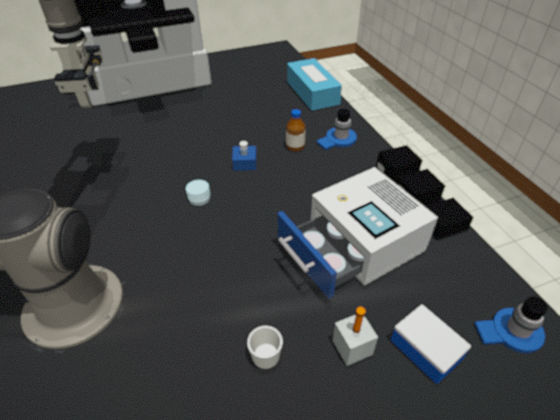

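The scene view shows the incubator with its drawer open (handle near 264,184, hole ring near 242,221). The stylus and stand are at about (205,160). The side view shows the handle near (293,256), the hole at (341,197), the stylus at (358,322) and the cup at (265,350). From these, the incubator's yaw is about 11° and the opening about 80 mm.

```bash
cat >> h.py <<'E'
def go(*pts):
    o=get_obs();p=np.array(o["position"]);R=np.array(o["ee_rot"])
    print("yaw_y",np.degrees(np.arctan2(R[1,1],R[0,1])).round(2),"z",R[:,2].round(4))
    for q in pts:
        q=np.array(q,float);print("to",q.round(1),"cm",(R.T@(q-p)/10).round(2),"len",np.linalg.norm(q-p).round(1));p=q
E
python3 -c "
from h import *
go((390,250,240),(430,-126,240))"
```

```text
yaw_y 74.94 z [ 1.e-04  1.e-04 -1.e+00]
to [390. 250. 240.] cm [-31.17 -18.23  -1.33] len 361.3
to [ 430. -126.  240.] cm [-13.63 -35.27  -0.  ] len 378.1
```

```bash
python3 -m crank '[[-4,-2.3,-0.2,0],[-4,-2.3,-0.2,0],[-4,-2.3,-0.2,0],[-4,-2.3,-0.2,0],[-4,-2.3,-0.2,0]]' 0 10
python3 -m crank '[[-4,-2.3,-0.2,0],[-4,-2.3,0,0],[-3,-2,0,0],[-1.7,-4.4,0,0],[-1.7,-4.4,0,0]]'
python3 -m crank '[[-1.7,-4.4,0,0],[-1.7,-4.4,0,0],[-1.7,-4.4,0,0],[-1.7,-4.4,0,0],[-1.7,-4.4,0,0]]'
python3 -m crank '[[-1.7,-4.4,0,0],[0,0,0,-0.15],[0,0,0,-0.15],[0,0,0,-0.15],[0,0,0,0]]'
cat > b.py <<'E'
from h import *
import sys
np.set_printoptions(precision=1,suppress=True)
w=snapshot("wrist");cv2.imwrite(f"pics/{sys.argv[1]}.png",w["image"])
for t,z in [("drawer_handle",85),("reset_hole",120),("stylus_grip",105),("stylus_stand",0),("incubator",0),("sample_cup",0)]:
    for r in spot_point(t,w)[:1]: print(t,round(r["p"],2),np.array(r["xy"]),atz(w,r["xy"],z,1)[:2])
E
python3 b.py w1; python3 -c "
from h import *
go((430,-126,240),(430,-126,75))"
```

```text
time: 2.42
position: [300.6, 342.9, 237.0]
ee_rot: [[-0.966, 0.26, 0.001], [0.26, 0.966, 0.0], [-0.0, 0.001, -1.0]]
ft_force: [0.1, 1.0, 1.1]
grip_width: 46.0
gripper_force: 0.0
time: 3.05
position: [398.9, 156.5, 238.7]
ee_rot: [[-0.966, 0.26, 0.0], [0.26, 0.966, 0.0], [-0.0, 0.0, -1.0]]
ft_force: [0.4, -0.1, -0.3]
grip_width: 1.2
gripper_force: 0.0
time: 3.68
position: [423.6, -78.3, 238.9]
ee_rot: [[-0.966, 0.26, 0.001], [0.26, 0.966, -0.0], [-0.001, 0.0, -1.0]]
ft_force: [0.5, 0.3, 1.1]
grip_width: 0.5
gripper_force: 0.0
time: 4.3
position: [428.6, -123.6, 238.7]
ee_rot: [[-0.983, -0.185, 0.0], [-0.185, 0.983, 0.0], [-0.0, 0.0, -1.0]]
ft_force: [0.2, -0.3, -0.1]
grip_width: 0.7
gripper_force: 0.0
drawer_handle 0.59 [282.8 252.2] [ 488.6 -112.5]
reset_hole 0.3 [174.4 111.3] [ 362.1 -232. ]
stylus_grip 0.74 [ 89.2 260.3] [ 536.4 -327.5]
stylus_stand 0.57 [132.6 228.3] [ 533.4 -318.1]
sample_cup 0.62 [173.5 106.7] [ 361.5 -274.7]
yaw_y 100.68 z [ 1.e-04  0.e+00 -1.e+00]
to [ 430. -126.  240.] cm [-0.09 -0.27 -0.13] len 3.1
to [ 430. -126.   75.] cm [ 0.  -0.  16.5] len 165.0
```

View pics/w1.png

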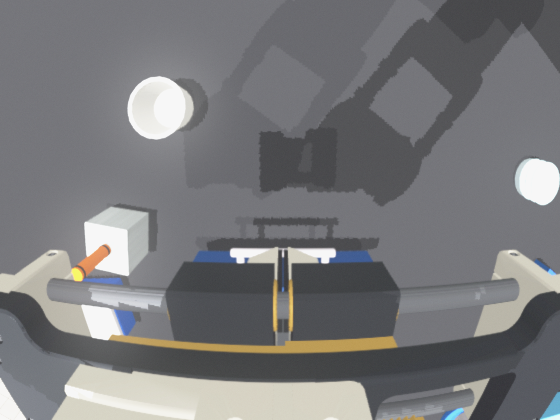

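The wrist view shows the handle bar level and centred on the closed fingers (bar near 283,252), so the yaw is aligned. I'll go down in front of the bar next.

```bash
python3 -m crank '[[0,0,4.5,0],[0,0,4.5,0],[0,0,4.5,0],[0,0,2.9,0],[0,0,0,0]]'
python3 -m crank '[[-1,0,0,0],[-1,0,0,0],[-1,0,0,0],[-0.5,0,0,0],[0,0,0,0]]'
python3 -m crank '[[-0.4,0,0,0],[-0.4,0,0,0],[-0.4,0,0,0],[-0.4,0,0,0],[-0.4,0,0,0]]'
```

```text
time: 5.28
position: [427.3, -122.9, 73.2]
ee_rot: [[-0.983, -0.186, -0.004], [-0.186, 0.983, 0.002], [0.004, 0.003, -1.0]]
ft_force: [-0.7, -0.1, 0.3]
grip_width: 0.4
gripper_force: 0.0
time: 5.9
position: [463.3, -116.9, 74.8]
ee_rot: [[-0.982, -0.187, 0.0], [-0.187, 0.982, -0.0], [-0.0, -0.0, -1.0]]
ft_force: [0.1, -0.3, -0.7]
grip_width: 0.2
gripper_force: 0.0
time: 6.52
position: [482.7, -113.3, 74.7]
ee_rot: [[-0.983, -0.186, -0.0], [-0.186, 0.983, 0.0], [0.0, 0.0, -1.0]]
ft_force: [-1.9, -1.0, 0.7]
grip_width: 0.3
gripper_force: 0.8
```

```bash
python3 -m crank '[[-0.5,0,0,0],[-0.5,0,0,0],[-0.5,0,0,0],[-0.5,0,0,0],[-0.5,0,0,0]]'
python3 -m crank '[[-0.5,0,0,0],[-0.5,0,0,0],[-0.5,0,0,0],[-0.5,0,0,0],[-0.5,0,0,0]]'
python3 b.py w2
```

```text
time: 7.15
position: [507.5, -108.6, 74.7]
ee_rot: [[-0.983, -0.186, 0.0], [-0.186, 0.983, 0.0], [-0.0, 0.0, -1.0]]
ft_force: [-1.6, -1.8, -0.2]
grip_width: 0.4
gripper_force: 0.9
time: 7.78
position: [532.1, -104.0, 74.7]
ee_rot: [[-0.983, -0.186, 0.0], [-0.186, 0.983, 0.0], [-0.0, 0.0, -1.0]]
ft_force: [-1.0, -1.5, 0.3]
grip_width: 0.8
gripper_force: 0.9
stylus_stand 0.57 [ 46.  179.9] [ 534.6 -317.4]
```

```bash
python3 -m crank '[[-0.3,0,0,0],[-0.3,0,0,0],[-0.3,0,0,0],[-0.3,0,0,0],[-0.3,0,0,0]]'
python3 -m crank '[[-0.15,0,0,0],[-0.15,0,0,0],[-0.15,0,0,0],[-0.15,0,0,0]]'
python3 -m crank '[[-0.1,0,0,0],[-0.1,0,0,0],[-0.1,0,0,0]]'
```

```text
time: 8.75
position: [546.7, -101.1, 74.7]
ee_rot: [[-0.983, -0.186, -0.0], [-0.186, 0.983, 0.0], [0.0, 0.0, -1.0]]
ft_force: [-0.9, 0.3, 0.8]
grip_width: 0.7
gripper_force: 0.8
time: 9.25
position: [552.4, -100.0, 74.7]
ee_rot: [[-0.983, -0.186, -0.0], [-0.186, 0.983, 0.0], [0.0, 0.0, -1.0]]
ft_force: [-1.6, 0.1, 0.8]
grip_width: 0.3
gripper_force: 0.8
time: 9.62
position: [555.4, -99.5, 74.7]
ee_rot: [[-0.983, -0.186, -0.0], [-0.186, 0.983, 0.0], [0.0, 0.0, -1.0]]
ft_force: [-2.2, 1.4, -0.2]
grip_width: 0.4
gripper_force: 0.8
```

```bash
for i in 1 2; do python3 -m crank '[[-0.15,0,0,0],[-0.15,0,0,0]]' | grep -E "time|position|ft"; done
```

```text
time: 9.88
position: [558.3, -98.9, 74.7]
ft_force: [-1.9, 0.9, 0.2]
time: 10.12
position: [560.2, -98.5, 74.6]
ft_force: [-8.5, -1.2, 4.0]
```

```bash
python3 -m crank '[[-0.05,0,0,0],[-0.05,0,0,0],[0,0,0,0]]' | grep -E "time|position|ft"
```

```text
time: 10.5
position: [560.2, -98.6, 74.7]
ft_force: [-9.8, -1.8, 5.4]
```

```bash
python3 -m crank '[[0.5,0,0,0],[1.5,0,0,0],[2,0,0,0],[0,0,-3,0],[0,0,-5,0]]' >/dev/null
python3 -m crank '[[0,0,-5,0],[0,0,-4,0],[-3,1,0,0],[-5,2,0,0],[-5,2,0,0]]' >/dev/null
python3 -m crank '[[-3,2,0,0],[0,0,0,0],[0,0,0,0]]' | grep -E "time|pos"
cat > c.py <<'E'
from h import *
import sys
np.set_printoptions(precision=1,suppress=True)
for n in ("scene","side","wrist"):
    s=snapshot(n);cv2.imwrite(f"pics/{sys.argv[1]}_{n}.png",s["image"])
    for t,z in [("drawer_handle",85),("reset_hole",120),("stylus_grip",105),("incubator",0),("stylus_stand",0)]:
        for r in spot_point(t,s)[:1]: print(n,t,round(r["p"],2),np.array(r["xy"]),atz(s,r["xy"],z,n=="wrist")[:2])
E
python3 c.py d
```

```text
time: 12.12
position: [666.9, -7.6, 244.6]
scene stylus_grip 0.5 [204.1 157.5] [ 546.  -306.3]
scene incubator 0.92 [213.5 254.5] [712.4 -73.7]
scene stylus_stand 0.68 [205.  181.3] [ 540.6 -328.3]
side drawer_handle 0.7 [295.  146.5] [653.2 267.2]
side reset_hole 0.94 [345.  195.5] [669.  -12.3]
side stylus_grip 0.62 [356.8 321.4] [ 533.5 -323.2]
side incubator 0.64 [364.  241.1] [705.7 -73.2]
side stylus_stand 0.7 [355.2 347.6] [ 542.8 -325.4]
wrist drawer_handle 0.89 [212.1  88.4] [574.9 -94.7]
wrist reset_hole 0.86 [270.7 193. ] [659.5 -19.8]
wrist incubator 0.7 [229.6 203.4] [712.7 -69. ]
wrist stylus_stand 0.86 [78.9 52. ] [ 535.2 -321.3]
```

View pics/d_wrist.png

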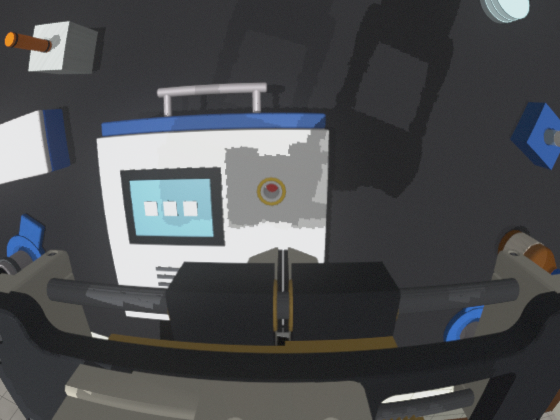

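The wrist view shows the drawer panel flush against the body, and the yellow ring with its red button at (271,191), giving a hole at about (660,-20). Now for the stylus.

```bash
python3 -c "
from h import *
s=cv2.imread('pics/d_wrist.png');h=cv2.cvtColor(s,cv2.COLOR_BGR2HSV)
m=cv2.inRange(h,(15,80,80),(35,255,255));m[:150]=0;m[235:]=0;m[:,:240]=0;m[:,310:]=0
p=cv2.findNonZero(m);print(len(p),cv2.minEnclosingCircle(p),cv2.fitEllipse(cv2.convexHull(p)))
go((500,-310,244),(537,-322,244),(537,-322,90))"
```

```text
272 ((271.0, 191.0), 14.31792163848877) ((270.9833984375, 191.0099334716797), (27.86897087097168, 28.688539505004883), 97.06900787353516)
yaw_y 100.73 z [-0.e+00  1.e-04 -1.e+00]
to [ 500. -310.  244.] cm [ 22.06 -26.65   0.06] len 345.9
to [ 537. -322.  244.] cm [-3.41 -1.87 -0.  ] len 38.9
to [ 537. -322.   90.] cm [-0.  -0.  15.4] len 154.0
```

```bash
python3 -m crank '[[2.3,-4.1,0,0],[2.3,-4.1,0,0],[2.3,-4.1,0,0],[2.3,-4.1,0,0],[2.3,-4.1,0,0]]' 6 15 >/dev/null
python3 -m crank '[[2.3,-4.1,0,0],[2.3,-4,0,0],[0,0,1.5,0],[0,0,0,0],[0,0,0,0]]' | grep -E "time|pos|width"
python3 b.py s1
```

```text
time: 14.28
position: [562.7, -316.9, 229.9]
grip_width: 60.0
drawer_handle 0.65 [468.2 242.9] [ 573.5 -100.2]
stylus_grip 0.94 [283.2 173.2] [ 535.4 -321.9]
stylus_stand 0.94 [282.2 156.5] [ 534.4 -323.1]
sample_cup 0.92 [350.9  27.1] [ 361.5 -272.9]
```

View pics/s1.png

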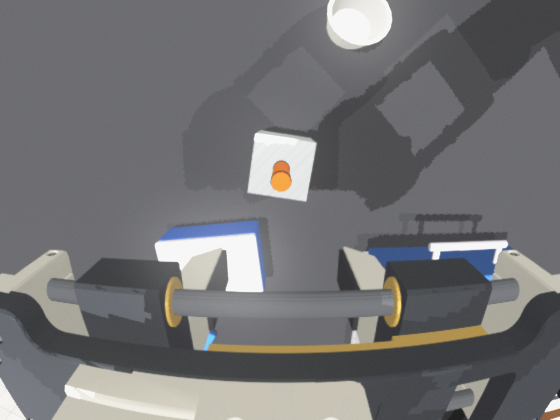

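The close view shows the stylus handle top at (281,181) on the stand, giving an axis at about (535,-322).

```bash
python3 -c "
from h import *
w=snapshot('wrist');print(atz(w,(281,181),140,1))
go((535.3,-322,229.9),(535.3,-322,90))"
```

```text
[ 535.21178591 -324.56733954  140.        ]
yaw_y 100.75 z [ 3.e-04 -1.e-04 -1.e+00]
to [ 535.3 -322.   229.9] cm [ 2.73  0.1  -0.  ] len 27.3
to [ 535.3 -322.    90. ] cm [ 0.    0.   13.99] len 139.9
```

```bash
python3 -m crank '[[2.7,0.05,0,0],[0,0,3,0],[0,0,4,0],[0,0,4,0],[0,0,3,0]]' >/dev/null
python3 -m crank '[[0,0,0,0],[0,0,0,0]]' | grep -E "time|pos|ft"
python3 -m crank '[[0,0,0,0],[0,0,0,0],[0,0,0,0],[0,0,0,0],[0,0,0,0]]' 0 40
```

```text
time: 15.55
position: [536.2, -323.2, 91.1]
ft_force: [-0.2, -0.5, 0.3]
time: 16.18
position: [535.5, -322.6, 89.7]
ee_rot: [[-0.983, -0.186, 0.0], [-0.186, 0.983, 0.0], [-0.0, 0.0, -1.0]]
ft_force: [-0.2, -0.0, 1.2]
grip_width: 15.1
gripper_force: 40.0
```

```bash
python3 -m crank '[[0,0,-2,0],[0,0,-3,0],[0,0,-3,0],[0,0,-4,0],[0,0,-4,0]]' | grep -E "pos|ft|width"
python3 -m crank '[[0,0,-2,0],[0,0,0,0]]' | grep -E "pos|ft|width"
cat > e.py <<'E'
from h import *
import sys
np.set_printoptions(precision=1,suppress=True)
S={n:snapshot(n) for n in ("scene","side","wrist")}
for n,s in S.items():
    cv2.imwrite(f"pics/{sys.argv[1]}_{n}.png",s["image"])
for t in ("stylus_grip","stylus","reset_hole"):
    rs=[]
    for n,s in S.items():
        for r in spot_point(t,s)[:1]:
            print(t,n,round(r["p"],2),np.array(r["xy"]))
            if r["p"]>.4: rs.append((rayf if n=="wrist" else ray)(s,r["xy"]))
    if len(rs)>1: print(t,*tri(rs))
E
python3 e.py g
python3 -c "
from h import *
go((660,-20,262))"
```

```text
position: [535.3, -322.5, 250.6]
ft_force: [0.4, -0.6, -1.2]
grip_width: 15.4
position: [536.0, -323.0, 271.2]
ft_force: [0.6, 0.3, -0.6]
grip_width: 15.3
stylus_grip scene 0.66 [196.8 101.4]
stylus_grip side 0.71 [372.5 261. ]
stylus_grip wrist 0.55 [280.3 274.7]
stylus_grip [ 537.5 -320.9  277.7] [2.9556665294674094, 3.741724014278782, 3.2011432996624167]
stylus scene 0.46 [202.9 130.2]
stylus side 0.56 [363.2 294.5]
stylus wrist 0.61 [283.1 217.3]
stylus [ 533.7 -319.8  187. ] [4.679009209265796, 3.2895247860052295, 2.620428344908036]
reset_hole scene 0.76 [242.6 220.3]
reset_hole side 0.68 [364.5 295.1]
reset_hole wrist 0.88 [483.1 323.4]
reset_hole [ 621.  -117.2   68. ] [48.00451062688774, 121.92943561397043, 105.6884334186495]
yaw_y 100.73 z [-2.e-04  3.e-04 -1.e+00]
to [660. -20. 262.] cm [-17.87  27.42   0.76] len 327.3
```

```bash
python3 -m crank '[[-1.5,2.4,0,0],[-2.4,3.6,0,0],[-2.4,3.6,0,0],[-2.4,3.6,0,0],[-2.4,3.6,0,0]]' >/dev/null
python3 -m crank '[[-2.4,3.6,0,0],[-2.4,3.6,0,0],[-1.5,2.4,0,0],[-0.47,1.02,0,0],[0,0,0,0]]' >/dev/null
python3 -m crank '[[0,0,2,0],[0,0,2,0],[0,0,0,0],[0,0,0,0]]' | grep -E "time|pos|ft|width"
python3 e.py h
python3 -c "
import cv2,numpy as np
f=lambda n,x,y:cv2.resize(cv2.imread(f'pics/h_{n}.png')[y-50:y+50,x-65:x+65],(400,300),interpolation=3)
cv2.imwrite('pics/h_all.png',np.vstack([np.hstack([f('scene',242,200),f('side',345,190)]),np.hstack([f('wrist',280,230),f('wrist',280,300)])]))"
```

```text
time: 19.4
position: [660.3, -21.0, 230.8]
ft_force: [0.8, -0.1, -0.0]
grip_width: 15.4
stylus_grip scene 0.47 [234.1 183.5]
stylus_grip side 0.41 [347.2 154.7]
stylus_grip wrist 0.74 [283.1 280.1]
stylus_grip [663.1 -17.7 244.6] [5.086917877101743, 6.081359327314348, 2.932671151352197]
stylus scene 0.54 [238.8 214.4]
stylus side 0.56 [354.2 349.9]
stylus wrist 0.73 [279.8 215.6]
stylus [ 615.4 -148.6  -40.1] [63.48044093779934, 156.86694497044576, 165.69202641700062]
reset_hole scene 0.92 [243.2 220.6]
reset_hole side 0.92 [344.5 195.1]
reset_hole wrist 0.7 [282.7 205.5]
reset_hole [658.4 -17.8 126.6] [6.084391408535591, 5.4329315391837785, 4.085500837569499]
```

View pics/h_all.png

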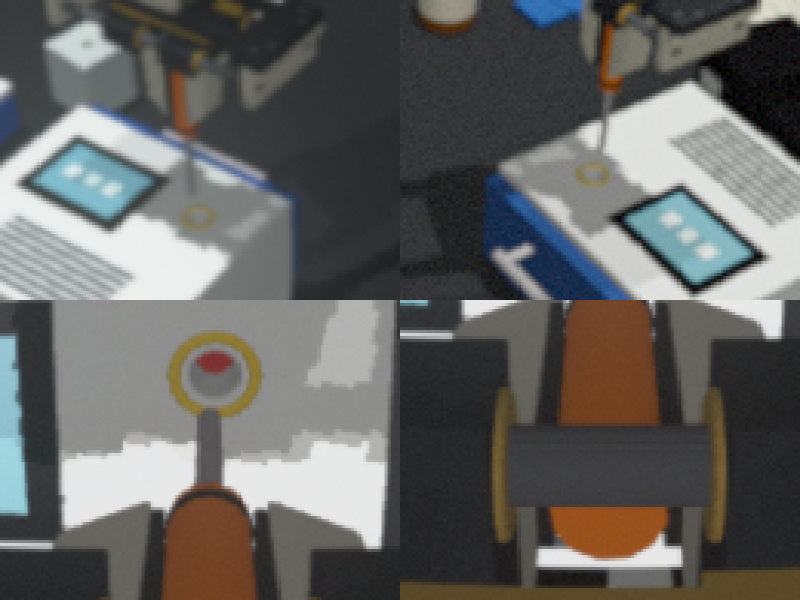

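The wrist crop shows the steel tip at about (283,216), and the ring with the red button centred at about (285,205). I'll calculate the lateral error from these.

```bash
cat > f.py <<'E'
from h import *
import sys
np.set_printoptions(precision=1,suppress=True)
S={n:snapshot(n) for n in ("scene","side","wrist")}
zt=get_obs()["position"][2]-84.7
def ring(s,c,r=14):
    h=cv2.cvtColor(s["image"],cv2.COLOR_BGR2HSV);m=cv2.inRange(h,(15,70,50),(38,255,255))
    k=np.zeros_like(m);cv2.circle(k,tuple(int(round(v)) for v in c),r,255,-1);p=cv2.findNonZero(m&k)
    return cv2.fitEllipse(cv2.convexHull(p))[0]
rs=[]
for n,c,r in (("scene",(243,221),9),("side",(344.5,197),9),("wrist",(285,204.7),20)):
    s=S[n]
    e=ring(s,c,r); print(n,"ring",np.array(e),atz(s,e,121,n=="wrist")[:2])
    rs.append((rayf if n=="wrist" else ray)(s,e))
print(tri(rs))
T={"scene":(242.3,214.5),"side":(347.5,189.5),"wrist":(282.9,215.5)}
for n in T: print(n,"tip",atz(S[n],T[n],zt+1,n=="wrist")[:2])
print(get_obs()["position"],zt)
E
python3 f.py
```

```text
Traceback (most recent call last):
  File "f.py", line 13, in <module>
    e=ring(s,c,r); print(n,"ring",np.array(e),atz(s,e,121,n=="wrist")[:2])
  File "f.py", line 9, in ring
    return cv2.fitEllipse(cv2.convexHull(p))[0]
           ~~~~~~~~~~~~~~^^^^^^^^^^^^^^^^^^^
cv2.error: OpenCV(4.12.0) /io/opencv/modules/imgproc/src/shapedescr.cpp:361: error: (-201:Incorrect size of input array) There should be at least 5 points to fit the ellipse in function 'fitEllipseNoDirect'
```

```bash
python3 - <<'E'
s=open('f.py').read()
s=s.replace('e=ring(s,c,r);','e=ring(s,c,r) if n=="wrist" else c;').replace('(243,221)','(241.4,222)').replace('(344.5,197)','(342.7,198)').replace('(242.3,214.5)','(238.8,214)').replace('(347.5,189.5)','(346,190)')
open('f.py','w').write(s)
E
python3 f.py
```

```text
scene ring [241.4 222. ] [658.5 -15.8]
side ring [342.7 198. ] [659.  -19.2]
wrist ring [283.5 205.5] [657.2 -20.1]
(array([658.1, -18.6, 119.6]), [1.6785057695733265, 1.4487183150563074, 1.4137223153992107])
scene tip [660.8 -20.3]
side tip [664.6 -20.3]
wrist tip [658.3 -20.4]
[660.1 -20.  229.7] 144.97724257615283
```

```bash
python3 -m crank '[[0.15,0.1,0,0],[0,0,1,0],[0,0,1,0],[0,0,0,0],[0,0,0,0]]' | grep -E "time|pos|ft|width"
python3 e.py i >/dev/null
python3 -c "
import cv2,numpy as np
f=lambda n,x,y:cv2.resize(cv2.imread(f'pics/i_{n}.png')[y-25:y+25,x-33:x+33],(396,300),interpolation=3)
cv2.imwrite('pics/i_all.png',np.vstack([np.hstack([f('scene',242,215),f('side',345,190)]),np.hstack([f('wrist',280,205),f('wrist',280,225)])]))"
```

```text
time: 20.92
position: [658.5, -19.3, 209.7]
ft_force: [-0.1, 0.2, 0.4]
grip_width: 14.9
```

View pics/i_all.png

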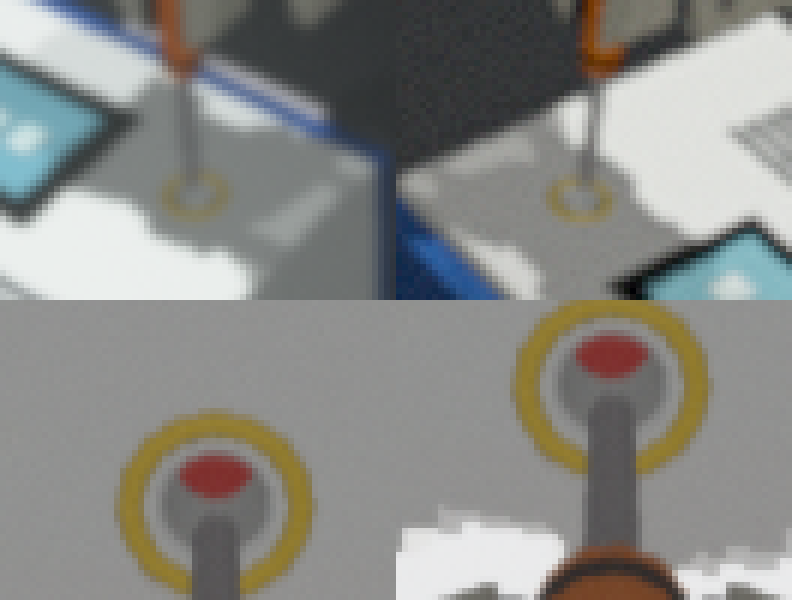

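The wrist crop shows the tip centred sideways and about 1.5 mm too far towards the back. The side view agrees. I'll correct that and lower slowly.

```bash
python3 -m crank '[[0.15,0,0,0],[0,0,0.4,0],[0,0,0.3,0],[0,0,0,0]]' | grep -E "time|pos|ft|width"
python3 -m crank '[[0,0,0.3,0],[0,0,0.3,0],[0,0,0,0]]' | grep -E "time|pos|ft|width"
python3 -m crank '[[0,0,0.3,0],[0,0,0.3,0],[0,0,0,0]]' | grep -E "time|pos|ft|width"
python3 e.py j >/dev/null
python3 -c "
import cv2,numpy as np
f=lambda n,x,y:cv2.resize(cv2.imread(f'pics/j_{n}.png')[y-25:y+25,x-33:x+33],(396,300),interpolation=3)
cv2.imwrite('pics/j_all.png',np.vstack([np.hstack([f('scene',242,215),f('side',345,190)]),np.hstack([f('wrist',280,205),f('wrist',280,225)])]))"
```

```text
time: 22.02
position: [656.7, -19.5, 202.2]
ft_force: [-0.8, 0.8, -1.2]
grip_width: 15.4
time: 22.4
position: [656.8, -19.6, 196.3]
ft_force: [-0.4, -0.5, -1.3]
grip_width: 15.2
time: 22.78
position: [656.7, -19.5, 190.3]
ft_force: [0.1, -0.3, -0.4]
grip_width: 15.1
```

View pics/j_all.png

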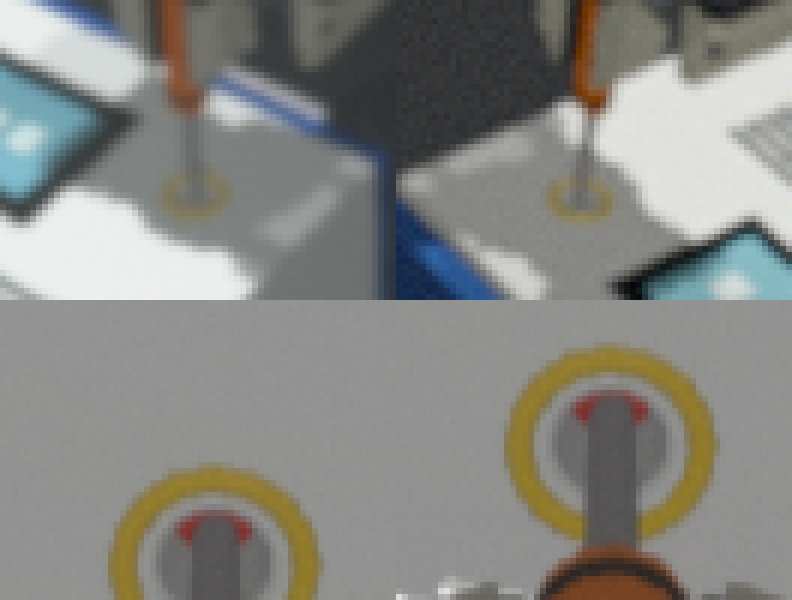

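The tip is inside the ring in all views, over the red button, with no contact force. Next I'll press.

```bash
for i in 1; do python3 -m crank '[[0,0,0.3,0],[0,0,0.3,0],[0,0,0,0]]' | grep -E "time|pos|ft|width"
python3 -m crank '[[0,0,0.2,0],[0,0,0,0]]' | grep -E "time|pos|ft|width"
python3 -m crank '[[0,0,0.2,0],[0,0,0,0]]' | grep -E "time|pos|ft|width"; done
```

```text
time: 23.75
position: [656.7, -19.5, 184.2]
ft_force: [-0.2, -0.4, -0.2]
grip_width: 15.6
time: 24.0
position: [657.0, -19.6, 182.7]
ft_force: [-0.0, 0.4, 1.4]
grip_width: 15.1
time: 24.25
position: [657.0, -19.6, 181.0]
ft_force: [-0.4, 0.2, 2.6]
grip_width: 15.1
```

```bash
python3 -m crank '[[0,0,0.2,0],[0,0,0,0]]' | grep -E "time|pos|ft|width"
python3 -m crank '[[0,0,0.2,0],[0,0,0,0]]' | grep -E "time|pos|ft|width"
python3 -m crank '[[0,0,0.1,0],[0,0,0,0]]' | grep -E "time|pos|ft|width"
```

```text
time: 24.5
position: [657.1, -19.5, 178.9]
ft_force: [-0.7, 0.2, 3.4]
grip_width: 15.4
time: 24.75
position: [657.1, -19.5, 176.9]
ft_force: [-1.2, 0.6, 4.5]
grip_width: 15.4
time: 25.0
position: [657.1, -19.6, 176.0]
ft_force: [-0.6, -0.5, 5.3]
grip_width: 15.4
```

```bash
python3 -m crank '[[0,0,0.1,0],[0,0,0,0]]' | grep -E "time|pos|ft|width"
python3 -m crank '[[0,0,0.1,0],[0,0,0,0]]' | grep -E "time|pos|ft|width"
```

```text
time: 25.25
position: [657.3, -19.6, 175.8]
ft_force: [-1.5, -0.3, 8.8]
grip_width: 15.3
time: 25.5
position: [657.4, -19.5, 175.6]
ft_force: [-3.0, 0.7, 12.4]
grip_width: 15.4
```

The force now climbs steeply, so the button has reached its hard stop. A last look, with a dwell.

```bash
python3 -m crank '[[0,0,0,0],[0,0,0,0],[0,0,0,0],[0,0,0,0]]' | grep -E "time|pos|ft|width|gripper"
python3 c.py k | grep -E "handle|stand"; python3 -c "
import cv2,numpy as np
a=[cv2.imread(f'pics/k_{n}.png') for n in('wrist','side')]
cv2.imwrite('pics/k_all.png',cv2.resize(np.hstack(a),(800,300)))"
```

```text
time: 26.0
position: [657.4, -19.6, 175.7]
ft_force: [-1.3, 0.2, 12.9]
grip_width: 15.5
gripper_force: 40.0
scene drawer_handle 0.74 [245.  203.6] [582.7 -89.3]
scene stylus_stand 0.69 [208.3 182.4] [ 536.8 -316.7]
side drawer_handle 0.96 [326.5 241.4] [ 577.1 -104. ]
side stylus_stand 0.98 [353.  345.1] [ 541.2 -318.8]
wrist drawer_handle 0.91 [205.6  93.9] [573.5 -95.6]
wrist stylus_stand 0.94 [55.5 51.5] [ 534.2 -320.3]
```

View pics/k_all.png

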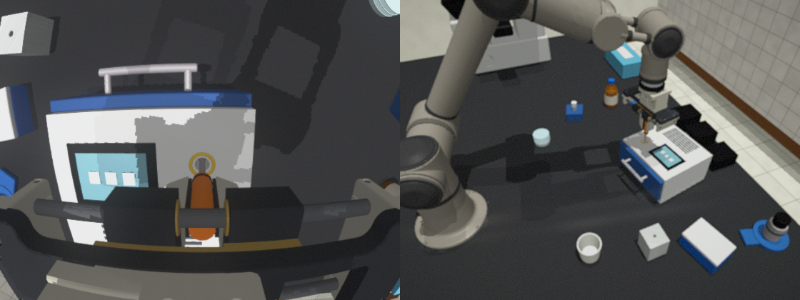

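The wrist half shows the drawer flush and the stylus inside the ring at (203,165). The side half shows the bystanders undisturbed and the stand empty. The push holds steady at 12.9 N.

```bash
python3 -c "
from station import finish_job
print(finish_job())"
```

```text
the job is handed in; nothing more can be done
None
```

I pushed the drawer fully home, and the gripped stylus is holding the reset button at its hard stop with about 13 N; I handed the job in at about 26 s with the bench items left alone, and no verdict was returned.

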